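# Seat the last block and switch on the magnetic chuck

## Robot

A 6-joint arm with a two-finger parallel gripper is mounted at the origin on the work surface. World frame = base frame: x ahead of the robot, y to its left, z up, the work surface at z = 0. Lengths are in m, angles in rad, forces in N, time in s.
With the tool pointing down it reaches from about 0.3 to 0.875 m from the base axis. Payload 6.4 kg.
Tool frame: the origin (TCP) lies between the finger pads; the fingertips stand 25 mm ahead of it and the grasp point (between the pads) lies 6 mm ahead of it; z points along the fingers, y is the line along which they close (so a half turn about z gives the same grasp; the last joint's range is limited). The gripper opens to 85 mm and grips with 20 to 120 N. Pads are 22 mm wide; open, the fingers measure 114 mm over their backs; the gripper's body (76 mm by 85 mm) begins 54 mm behind the grasp point. The pads swing forward as they close: fully open they stand 13 mm farther back than shut.
Start: joints at [-1.475, 0.181, 1.607, -0, 1.354, -0.206], TCP at [0.171, -0.549, 0.256] pointing down, gripper open.
Joint ranges: [-2.99, 2.99], [-0.89, 2.07], [0.3, 2.58], [-1.14, 4.28], [0, 2.63], [-3.12, 3.12]. Speed limits (rad/s): [2.57, 2.57, 3.01, 3.14, 3.14, 3.14].

## Interface

Orientations are given as a unit quaternion [w, x, y, z].
In Python, from bench import ctrl gives the robot as it stands.
- The arm moves only by the tool servo_tool, never from a script. Its argument "series" is text: rows parted by semicolons, each of 7 numbers parted by spaces: the gripper command: -1 is fully open, 1 is shut, values between are in proportion, then the shift along the tool's x, y, z in m, then the turn, a rotation vector about the tool's x, y, z in degrees. A call has 1 to 12 rows; each row is the pose to reach, as a shift and turn from the pose commanded when the call began, along the tool's axes at that moment; what a row does not reach only later rows make up. A row lasts 1/12 s, in which the tool goes at most 41.7 mm and 7.16 degrees, less where a joint would pass 70% of its speed; a pose out of reach is approached as far as the arm can. A call with a gripper value outside its range is refused whole. The fingers move at their own pace and stop on an object; the grip force is fixed at half the most. Time passes only in rows, so rows that repeat a pose let the fingers close. It gives the time, the measured TCP pose, the force, the opening and the grip force at its end, in the units of the state.
- ctrl.get_obs(): the state, without advancing time (a new reading comes with each control period).
- ctrl.camera(name): name is "scene" or "top"; returns a dict with "img" (420x560x3 uint8, red, green, blue), "z_map" (420x560 float32, m along the optical axis (not along the pixel's ray), 0 where there is no reading), "fovy" (degrees; the focal length in pixels is half the picture's height over the tangent of half this angle, whatever the lens; pixels are square), "cx", "cy" (the principal point, pixels), "extrinsics" (4x4, takes a point from camera to world coordinates). Camera axes: x right, y down, z forward; pixel columns grow to the right and rows downward; lengths in m; the calibration is good to about 2 mm. A picture is of the moment at which its call begins.
- ctrl.hand_in(): hands the job in; it is judged then, once.
The state is a dict: "time_s": time; "q": joint angles; "dq": joint speeds; "joint_efforts": joint torques, N m; "eef_pos": TCP position; "eef_rot": TCP orientation; "wrist_force": force on the tool from outside, world axes, zero at the start; "torque": the same for the moment, N m; "opening": opening from 0.0 (shut) to 1.0 (fully open); "grasp_force": force on a finger pad.
Only numpy, scipy, OpenCV 4.12 (cv2) and the standard library are available. Lean on these libraries where they do the work, as an engineer would, in place of code of your own. Each camera call takes 0.05 s, during which the arm holds its last target. There are 200 camera calls.

## Task

On the magnetic chuck, push the dark steel block that is out of line until its far face is flush against the stop rail, in line with the one already seated. Then switch the magnet on: push the black-knobbed lever by its arm or knob all the way over, from the red-dot side to its stop on the green-dot side. Only push, never lift a block, leave the seated block, the dial indicator and the wooden case where they are, and finish clear of everything.

Things in the scene. Friction and masses are not known exactly. Their poses are not given: they have to be found in the camera images.
- chuck: Permanent magnetic chuck, fixed to the bench: a grey and bright-steel slab 150 mm (its x) by 300 mm (its y), working face 65 mm above the bench with brass lines across it. Origin at the centre of its underside; x points to the long side with the stop rail (away from the robot, turned up to 0.2 rad either way), -y to the end with the lever, z up. Low flanges with screw heads (22 mm high) reach 22 mm beyond both ends.
- rail_face (a point): Middle of the stop rail's inner face, the face that blocks are pushed against: chuck frame (75, 0, 71) mm, axes as the chuck's. The dark steel rail is 260 mm long, 10 mm thick and stands 12 mm above the working face.
- block: The dark steel block to seat: loose, 36 mm (its x) by 70 mm (its y) by 25 mm high, about 0.5 kg, lying on the chuck's working face 22 to 57 mm short of the rail and askew by up to 0.25 rad. Origin at the centre of its underside; x points roughly to the rail. Slides with a push of about 1 to 2 N; pushed at mid-width it turns flush by itself when it meets the rail.
- block_far_face (a point): Centre of the block's far face, the one to bring flush against the rail (18 mm from the block's centre along its x, 12.5 mm above its underside).
- neighbour: The block already seated against the rail at the chuck's +y end, dark steel, same size as the other, loose; origin at the centre of its underside. Not to be moved.
- lever_pivot (a point): Point on the lever's axis, in the plane in which the arm swings: chuck frame (0, -188, 35) mm, axes as the chuck's; the axis is along the chuck's y. The hub there is a cylinder of 17 mm radius, 26 mm long.
- lever_knob (a point): Centre of the black ball knob, 30 mm across, 125 mm from the pivot at the end of a straight steel arm 12 mm thick. It swings in the upright plane through lever_pivot along the chuck's x and z.
- lever (a joint): Angle of the lever in rad. The arm leans from vertical by (value - 0.873) rad towards the chuck's +x: at 0 (off, red dot) it leans 50 degrees towards the robot side, at 0.873 it is upright, at 1.745 (on, green dot, hard stop) it leans 50 degrees to the rail side. Starts between 0 and 0.3. Stiff: it stays where it is left and needs about 3 to 4 N square to the arm at the knob, more at a slant. Knob and arm are smooth, so a finger slides along them.
- indicator: Dial indicator on a blue magnetic base (60 by 50 by 55 mm) with a post and arm, 205 mm high in all, 1.3 kg, loose on the bench; the dial overhangs 96 mm along its -x. Origin at the centre of the base's underside. Not to be moved.
- case: Closed wooden gauge-block case, 110 by 75 by 46 mm, loose on the bench. Origin at the centre of its underside. Not to be moved.
Not all that is in view belongs to the job. Leave any purple look-alike of the block alone.

How it is judged:
By the outcome, as a careful person would: the job done as asked, in the order asked, and still so for the second after the job is handed in, with the robot touching nothing.
It also fails if it takes over 45 s, if anything falls off the work surface, if the arm or the gripper's body presses on something with over 40 N, if the wrist force passes 120 N, or if a joint passes its speed limit or range.

## Working session

There is one attempt and no reset: what is moved stays moved. The work goes in short steps, Python scripts to look and compute and a tool call to move; the robot and the scene stay as the last step left them, time stands still between calls to the robot, and variables do not carry over. Pictures are saved under pics/ and viewed, at most 10 in all, crops included, and the job is handed in when it is done.

Besides the shell and the picture viewer there is one more tool, called by a JSON object that holds its "method" and its "body". servo_tool: Moves the arm, as the interface text tells. Its arguments: {"type":"object","properties":{"series":{"type":"string"}},"required":["series"]}

```bash
mkdir -p pics; cat > h.py <<'E'
import numpy as np, cv2
from bench import ctrl
from scipy.spatial.transform import Rotation as R
def cam(n):
    c=ctrl.camera(n); h=c["img"].shape[0]; c["f"]=h/2/np.tan(np.radians(c["fovy"])/2); c["E"]=np.array(c["extrinsics"]); return c
def px(c,u,v):
    z=np.median([a for a in c["z_map"][v-1:v+2,u-1:u+2].ravel() if a>0]); p=np.array([(u-c["cx"])*z/c["f"],(v-c["cy"])*z/c["f"],z,1]); return (c["E"]@p)[:3]
def cloud(c):
    z=c["z_map"]; v,u=np.mgrid[:z.shape[0],:z.shape[1]]
    P=np.stack([(u-c["cx"])*z/c["f"],(v-c["cy"])*z/c["f"],z,np.ones_like(z)],-1)@c["E"].T
    return P[...,:3]
def proj(c,p):
    q=np.linalg.inv(c["E"])@np.append(p,1); return q[0]/q[2]*c["f"]+c["cx"],q[1]/q[2]*c["f"]+c["cy"]
def save(n,im,s=1):
    cv2.imwrite("pics/"+n,cv2.resize(im[...,::-1],None,fx=s,fy=s,interpolation=cv2.INTER_CUBIC))
E
python3 - <<'E'
from h import *
for n in("scene","top"):
    c=cam(n); save(n+"0.png",c["img"],1.4); print(n,c["E"].round(3).tolist(),c["f"])
o=ctrl.get_obs(); print(o["eef_pos"],o["eef_rot"],o["wrist_force"])
E
```

```text
scene [[0.36, 0.737, -0.572, 1.489], [0.933, -0.277, 0.23, -0.327], [0.01, -0.617, -0.787, 1.384], [0.0, 0.0, 0.0, 1.0]] 515.0351227519668
top [[-0.002, -0.989, 0.146, 0.37], [-1.0, 0.002, -0.006, 0.025], [0.006, -0.146, -0.989, 1.455], [0.0, 0.0, 0.0, 1.0]] 526.5156726150142
[ 0.1708729  -0.54854096  0.25547464] [-8.00200160e-04  9.88636314e-01  1.50324969e-01  4.59670455e-05] [-0.11679537 -0.00341316 -0.33371702]
```

View pics/scene0.png

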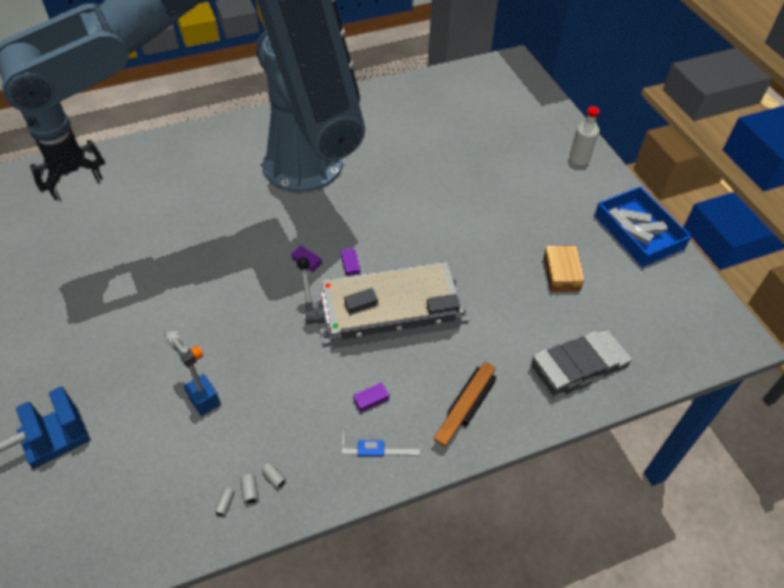

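View pics/top0.png

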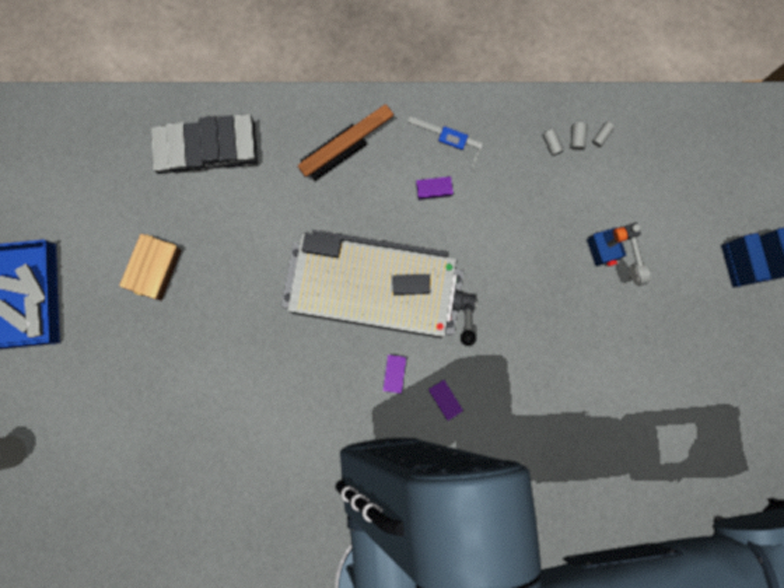

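The top view shows the arm clear of the chuck. Block candidates in it: dark (411,285) on the chuck away from the rail, dark (322,244) seated at the rail, and purple (435,188), (395,373) and (446,400). I choose (411,285). The lever knob is at (468,338) on the red-dot side. Next I measure and check with a crop.

```bash
python3 - <<'E'
from h import *
c=cam("top"); P=cloud(c); Z=P[...,2]
box=np.zeros(Z.shape,bool); box[150:255,190:350]=1
m=box&(abs(Z-.065)<.006)
def rect(m,n):
    k,l,s,_=cv2.connectedComponentsWithStats(m.astype(np.uint8)); i=[j for j in range(1,k) if s[j,4]>60]
    for j in i:
        q=P[l==j]; r=cv2.minAreaRect((q[:,:2]*1000).astype(np.float32)); print(n,s[j,4],np.round(r[0],1),np.round(r[1],1),round(r[2],1),"z",np.median(q[:,2]).round(4),"box",cv2.boxPoints(r).round(0).tolist())
rect(m,"face"); 
mb=box&(abs(Z-.090)<.008); rect(mb,"blk")
for u,v in((334,241),(335,240),(294,203),(230,174)): print(u,v,px(c,u,v).round(4))
save("crop.png",c["img"][150:260,190:350],5)
s=cam("scene")
for u,v in((216,188),(217,189)): print(px(s,u,v).round(4))
E
```

```text
face 5375 [565.9  43.7] [306.3 153.1] 80.5 z 0.0656 box [[465.0, -95.0], [616.0, -120.0], [667.0, 182.0], [516.0, 207.0]]
blk 370 [639.8 142.7] [70.8 39.1] 82.5 z 0.0903 box [[616.0, 110.0], [654.0, 105.0], [664.0, 175.0], [625.0, 180.0]]
blk 368 [563.5 -26.6] [37.  68.6] 2.7 z 0.0904 box [[543.0, 7.0], [547.0, -62.0], [584.0, -60.0], [580.0, 9.0]]
334 241 [ 0.4568 -0.1237  0.1484]
335 240 [ 0.4592 -0.1262  0.1484]
294 203 [ 0.5603 -0.0273  0.0901]
230 174 [0.6376 0.1409 0.0909]
[ 0.4698 -0.1253  0.1421]
[ 0.474  -0.1234  0.1412]
```

View pics/crop.png

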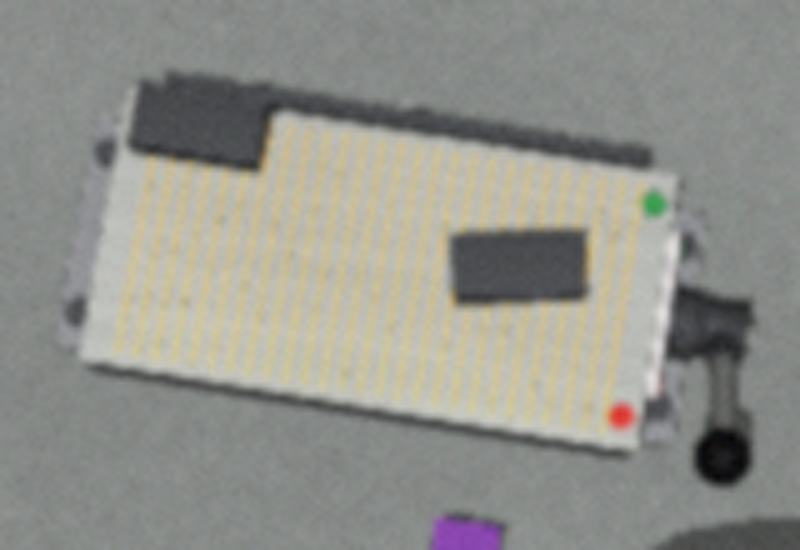

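The crop confirms the choice: the dark block at crop (520,265) is askew and short of the rail. The seated block is at (200,125), and the lever leans to the red side with its knob at (722,457). The fits match the given sizes, with the chuck at (566,43.7) mm and yaw −9.5°. The knob height gives a lever angle of about 0.2. I'll push with both fingers slightly parted and the tool x along the chuck x.

```bash
cat >> h.py <<'E'
C=np.array([.566,.0437,0]); YAW=np.radians(-9.5); RC=R.from_euler("z",YAW)
def w(p): return C+RC.apply(np.array(p)/1000)           # chuck mm -> world
def go(p,turn=0.):   # chuck mm target of TCP; tool down, tool x at turn deg from chuck x
    o=ctrl.get_obs(); q=o["eef_rot"]; T=R.from_quat([q[1],q[2],q[3],q[0]])
    G=RC*R.from_euler("z",turn,degrees=True)*R.from_euler("x",180,degrees=True)
    print("shift",T.inv().apply(w(p)-o["eef_pos"]).round(4),"turn",np.degrees((T.inv()*G).as_rotvec()).round(2))
def here():
    o=ctrl.get_obs(); print("chuck",(RC.inv().apply(o["eef_pos"]-C)*1000).round(1),"F",RC.inv().apply(o["wrist_force"]).round(2),"t",o["time_s"],"open",o["opening"])
E
python3 -c "
from h import *
here(); go([-45,-69.7,255])"
```

```text
chuck [-291.9 -649.5  255.7] F [-0.13 -1.35  0.44] t 0.2 open 1.0055944548892948
shift [ 0.4817 -0.4063  0.0013] turn [-0.07  0.   26.79]
```

{"method": "servo_tool", "body": {"series": "0.6 0.03 -0.025 0 0 0 4; 0.6 0.06 -0.05 0 0 0 8; 0.6 0.09 -0.075 0 0 0 12; 0.6 0.12 -0.1 0 0 0 16; 0.6 0.15 -0.125 0 0 0 20; 0.6 0.18 -0.15 0 0 0 24; 0.6 0.21 -0.175 0 0 0 26.8; 0.6 0.24 -0.2 0 0 0 26.8; 0.6 0.27 -0.225 0 0 0 26.8; 0.6 0.30 -0.25 0 0 0 26.8; 0.6 0.33 -0.275 0 0 0 26.8; 0.6 0.36 -0.3 0 0 0 26.8"}}

```text
time_s: 1.2
eef_pos: [0.4261, -0.1537, 0.2565]
eef_rot: [0.0, 0.997, -0.083, 0.0]
wrist_force: [0.8, -0.7, 0.1]
opening: 0.2
grasp_force: 0.0
```

```bash
python3 -c "
from h import *
here(); go([-45,-69.7,255])"
```

```text
chuck [-105.4 -217.8  256.5] F [ 0.92 -0.59  0.08] t 1.2 open 0.19973467013060003
shift [ 0.0603 -0.1481  0.0014] turn [ 0.02 -0.03 -0.02]
```

{"method": "servo_tool", "body": {"series": "0.6 0.015 -0.037 0 0 0 0; 0.6 0.03 -0.074 0 0 0 0; 0.6 0.045 -0.111 0 0 0 0; 0.6 0.06 -0.148 0 0 0 0; 0.6 0.06 -0.148 0.03 0 0 0; 0.6 0.06 -0.148 0.06 0 0 0; 0.6 0.06 -0.148 0.09 0 0 0; 0.6 0.06 -0.148 0.12 0 0 0; 0.6 0.06 -0.148 0.14 0 0 0; 0.6 0.06 -0.148 0.14 0 0 0"}}

```text
time_s: 2.03
eef_pos: [0.5056, -0.0185, 0.1116]
eef_rot: [-0.001, 0.997, -0.083, -0.004]
wrist_force: [-0.8, -0.1, -0.2]
opening: 0.201
grasp_force: 0.0
```

```bash
python3 - <<'E'
from h import *
here(); go([-45,-69.7,97])
c=cam("scene"); save("near.png",c["img"][150:270,190:350],5)
E
```

```text
chuck [-49.3 -71.3 111.6] F [-0.76 -0.27 -0.22] t 2.0333 open 0.20123045258703748
shift [ 0.0045 -0.0016  0.0146] turn [-0.05  0.51 -0.  ]
```

View pics/near.png

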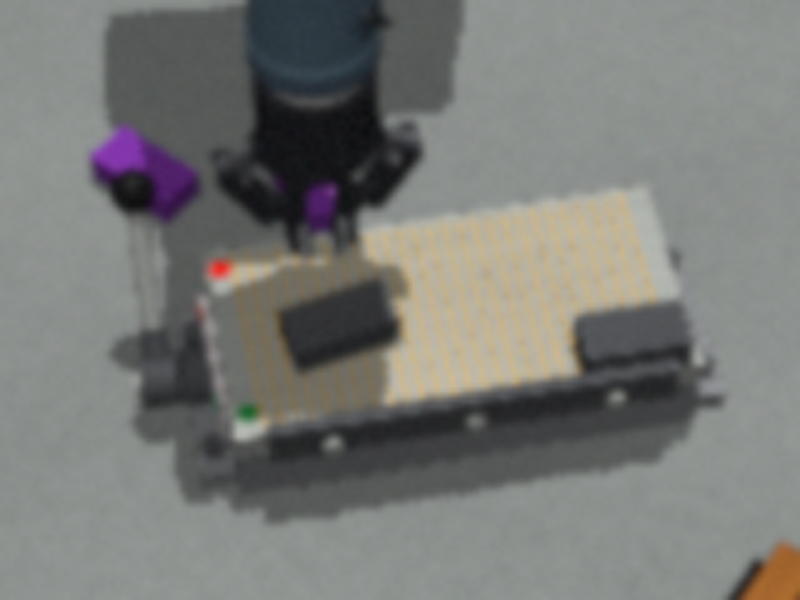

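The scene crop shows the fingertips at (320,245), behind the middle of the block at (340,325) and clear of it. I'll lower and push.

{"method": "servo_tool", "body": {"series": "0.6 0 0 0.008 0 0 0; 0.6 0 0 0.014 0 0 0; 0.6 0.005 0 0.014 0 0 0; 0.6 0.01 0 0.014 0 0 0; 0.6 0.015 0 0.014 0 0 0; 0.6 0.02 0 0.014 0 0 0; 0.6 0.025 0 0.014 0 0 0; 0.6 0.03 0 0.014 0 0 0; 0.6 0.035 0 0.014 0 0 0; 0.6 0.04 0 0.014 0 0 0; 0.6 0.045 0 0.014 0 0 0; 0.6 0.05 0 0.014 0 0 0"}}

```text
time_s: 3.08
eef_pos: [0.5589, -0.0279, 0.1022]
eef_rot: [0.0, 0.997, -0.083, -0.0]
wrist_force: [-2.1, -0.1, 0.9]
opening: 0.204
grasp_force: 0.7
```

```bash
python3 - <<'E'
from h import *
here()
E
```

```text
chuck [  4.8 -71.8 102.2] F [-2.06 -0.44  0.9 ] t 3.0833 open 0.2040572070432781
```

{"method": "servo_tool", "body": {"series": "0.6 0.003 0 0.002 0 0 0; 0.6 0.006 0 0.004 0 0 0; 0.6 0.009 0 0.004 0 0 0; 0.6 0.012 0 0.004 0 0 0; 0.6 0.014 0 0.004 0 0 0; 0.6 0.016 0 0.004 0 0 0; 0.6 0.018 0 0.004 0 0 0; 0.6 0.020 0 0.004 0 0 0"}}

```text
time_s: 3.75
eef_pos: [0.5783, -0.0311, 0.0983]
eef_rot: [-0.0, 0.997, -0.083, -0.0]
wrist_force: [-1.0, -0.4, -0.7]
opening: 0.199
grasp_force: 0.6
```

```bash
cat > blk.py <<'E'
from h import *
here()
c=cam("top"); P=RC.inv().apply((cloud(c)-C).reshape(-1,3)).reshape(P_:=(420,560,3))*1000
m=(P[...,2]>83)&(P[...,2]<97)&(abs(P[...,0])<85)&(P[...,1]<155)&(P[...,1]>-125)
k,l,s,_=cv2.connectedComponentsWithStats(m.astype(np.uint8))
for j in range(1,k):
    if s[j,4]>60:
        q=P[l==j]; r=cv2.minAreaRect(q[:,:2].astype(np.float32)); print(s[j,4],np.round(r[0],1),np.round(r[1],1),round(r[2],1),"xmax",np.percentile(q[:,0],98).round(1))
E
python3 blk.py
```

```text
chuck [ 24.4 -71.7  98.3] F [-0.92 -0.53 -0.68] t 3.75 open 0.19944174582419372
368 [ 57.4 109.4] [41.2 70.5] 2.2 xmax 73.1
```

{"method": "servo_tool", "body": {"series": "0.6 0.001 0 0 0 0 0; 0.6 0.002 0 0 0 0 0; 0.6 0.003 0 0 0 0 0; 0.6 0.004 0 0 0 0 0; 0.6 0.005 0 0 0 0 0; 0.6 0.006 0 0 0 0 0"}}

```text
time_s: 4.3
eef_pos: [0.5797, -0.031, 0.097]
eef_rot: [-0.001, 0.997, -0.083, -0.005]
wrist_force: [-19.1, 2.1, 8.3]
opening: 0.203
grasp_force: 9.6
```

```bash
python3 -c "
from h import *
here()"
```

```text
chuck [ 25.8 -71.5  97. ] F [-19.19  -1.04   8.27] t 4.3 open 0.20339391561948528
```

Force has risen to 19 N, so the block is at the rail. Backing off and checking.

{"method": "servo_tool", "body": {"series": "0.6 -0.006 0 0 0 0 0; 0.6 -0.02 0 0 0 0 0; 0.6 -0.04 0 0 0 0 0; 0.6 -0.06 0 -0.03 0 0 0; 0.6 -0.09 0 -0.06 0 0 0; 1 -0.12 0 -0.09 0 0 0; 1 -0.15 0 -0.12 0 0 0; 1 -0.15 0 -0.13 0 0 0; 1 -0.15 0 -0.13 0 0 0"}}

```text
time_s: 5.05
eef_pos: [0.4376, -0.0076, 0.2325]
eef_rot: [0.001, 0.997, -0.083, 0.005]
wrist_force: [0.3, -0.3, 0.2]
opening: -0.005
grasp_force: 0.0
```

```bash
python3 blk.py; python3 - <<'E'
from h import *
c=cam("top"); save("crop2.png",c["img"][150:260,190:350],5)
for v in np.arange(.0,.4,.05):
    a=v-.873; print(round(v,2),np.round(proj(c,w([125*np.sin(a),-188,35+125*np.cos(a)])),1),end=' ')
E
```

```text
chuck [-118.1  -71.8  232.5] F [ 0.36 -0.23  0.21] t 5.05 open -0.005042774967210426
365 [ 56.2 110. ] [38.7 70.4] 0.6 xmax 72.7
361 [ 55.6 -71.8] [69.7 37.9] 89.6 xmax 72.9
0.0 [333.5 248.3] 0.05 [334.  246.6] 0.1 [334.4 244.8] 0.15 [334.9 242.9] 0.2 [335.3 240.9] 0.25 [335.8 238.8] 0.3 [336.3 236.7] 0.35 [336.7 234.5]
```

View pics/crop2.png

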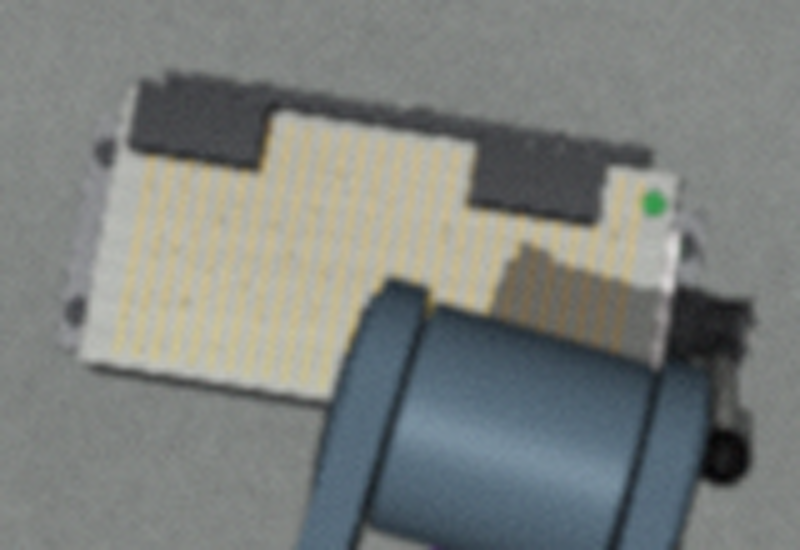

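The block is flush: its far edge at x=72.9 matches the neighbour's 72.7, with equal yaw, at crop (537,185). The neighbour hasn't moved. The knob at (726,456) in the crop gives a lever angle of about 0.19. Next I go behind the knob.

{"method": "servo_tool", "body": {"series": "1 -0.004 0.03 0 0 0 0; 1 -0.008 0.06 0 0 0 0; 1 -0.012 0.09 0 0 0 0; 1 -0.012 0.116 0 0 0 0; 1 -0.012 0.116 0.02 0 0 0; 1 -0.012 0.116 0.04 0 0 0; 1 -0.012 0.116 0.06 0 0 0; 1 -0.012 0.116 0.075 0 0 0; 1 -0.012 0.116 0.085 0 0 0; 1 -0.012 0.116 0.085 0 0 0"}}

```text
time_s: 5.98
eef_pos: [0.4034, -0.1188, 0.1398]
eef_rot: [-0.002, 0.997, -0.083, -0.003]
wrist_force: [0.4, 0.6, -0.0]
opening: -0.001
grasp_force: 0.0
```

```bash
python3 - <<'E'
from h import *
here(); go([-106,-188,145])
c=cam("scene"); save("lev.png",c["img"][140:260,150:310],5)
E
```

```text
chuck [-133.5 -187.1  139.8] F [ 0.28  0.65 -0.04] t 5.9833 open -0.0009798734570825253
shift [ 0.0275  0.0009 -0.0054] turn [-0.16  0.36 -0.03]
```

View pics/lev.png

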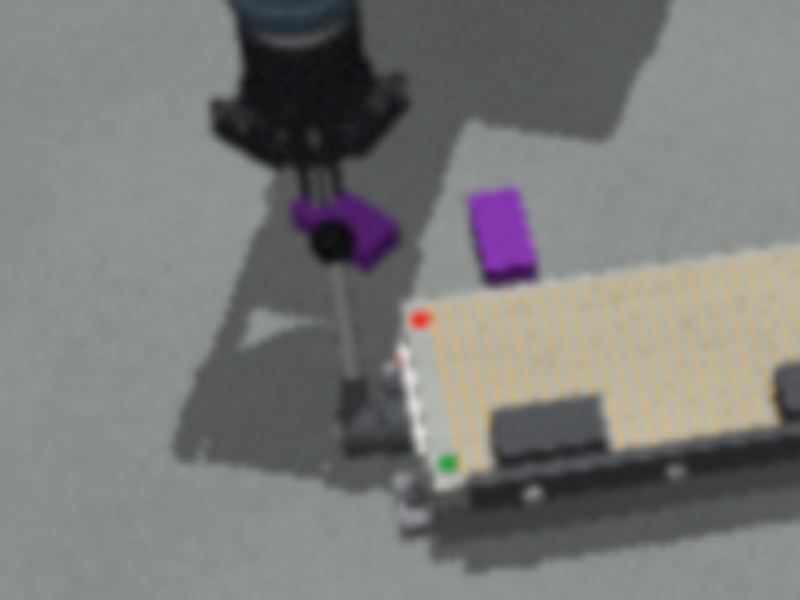

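The shut fingers are right behind the knob at (330,240), in line with it. I'll sweep along the arc to just past upright.

{"method": "servo_tool", "body": {"series": "1 0.014 0 0 0 0 0; 1 0.026 0 -0.001 0 0 0; 1 0.036 0 -0.007 0 0 0; 1 0.045 0 -0.012 0 0 0; 1 0.056 0 -0.017 0 0 0; 1 0.068 0 -0.021 0 0 0; 1 0.08 0 -0.024 0 0 0; 1 0.092 0 -0.026 0 0 0; 1 0.105 0 -0.026 0 0 0; 1 0.118 0 -0.026 0 0 0; 1 0.118 0 -0.026 0 0 0"}}

```text
time_s: 6.95
eef_pos: [0.5236, -0.1398, 0.1702]
eef_rot: [0.0, 0.997, -0.083, 0.001]
wrist_force: [-0.1, -1.0, -0.1]
opening: 0.002
grasp_force: 0.0
```

```bash
cat > lev.py <<'E'
from h import *
here()
c=cam("scene"); P=RC.inv().apply((cloud(c)-C).reshape(-1,3))*1000; I=c["img"].reshape(-1,3)
m=(abs(P[:,1]+188)<22)&(np.hypot(P[:,0],P[:,2]-35)<150)&(np.hypot(P[:,0],P[:,2]-35)>40)
r=P[m]; print(len(r)); a=np.arctan2(r[:,0],r[:,2]-35); print("lever by angle pctl",np.percentile(a,[5,25,50,75,95]).round(2)+.873)
E
python3 lev.py
```

```text
chuck [ -11.5 -188.   170.2] F [ 0.07 -1.05 -0.08] t 6.95 open 0.0018074374529963258
858
lever by angle pctl [-1.347  0.863  2.723  2.903  3.413]
```

```bash
python3 - <<'E'
from h import *
c=cam("scene"); save("lev2.png",c["img"][140:260,150:310],5)
E
```

```text
(no output)
```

View pics/lev2.png

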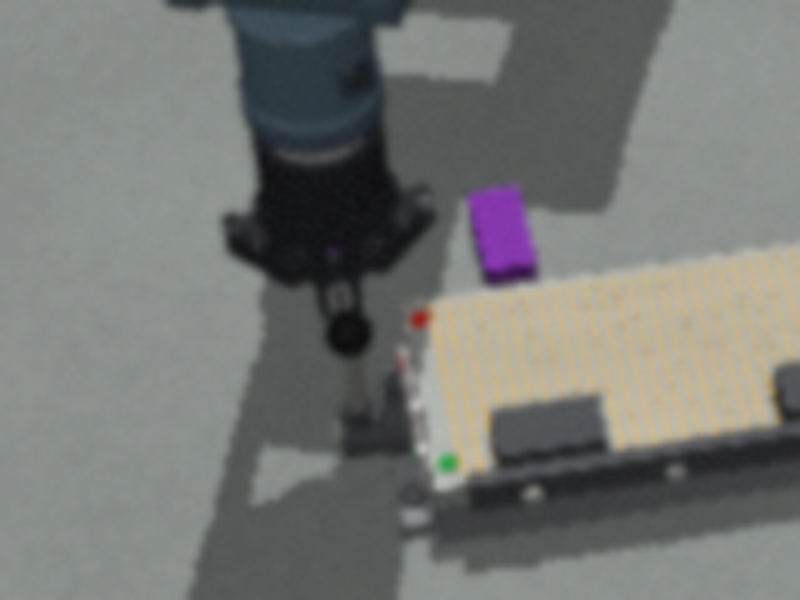

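The knob, at (348,333), has followed the fingers to just past upright. On to the stop.

{"method": "servo_tool", "body": {"series": "1 0.013 0 0.003 0 0 0; 1 0.023 0 0.007 0 0 0; 1 0.035 0 0.012 0 0 0; 1 0.046 0 0.018 0 0 0; 1 0.054 0 0.024 0 0 0; 1 0.061 0 0.031 0 0 0; 1 0.066 0 0.038 0 0 0; 1 0.07 0 0.044 0 0 0; 1 0.07 0 0.044 0 0 0"}}

```text
time_s: 7.8
eef_pos: [0.5904, -0.1507, 0.1239]
eef_rot: [-0.0, 0.997, -0.083, -0.001]
wrist_force: [-0.9, 0.3, -0.5]
opening: -0.001
grasp_force: 0.0
```

```bash
python3 -c "
from h import *
here()"
```

```text
chuck [  56.2 -187.7  123.9] F [-0.93  0.14 -0.46] t 7.8 open -0.0006730134445116051
```

{"method": "servo_tool", "body": {"series": "1 0.003 0 0.001 0 0 0; 1 0.006 0 0.002 0 0 0; 1 0.009 0 0.003 0 0 0; 1 0.012 0 0.004 0 0 0; 1 0.014 0 0.004 0 0 0; 1 0.014 0 0.004 0 0 0"}}

```text
time_s: 8.3
eef_pos: [0.5935, -0.1508, 0.1223]
eef_rot: [-0.002, 0.997, -0.082, -0.014]
wrist_force: [-51.9, 8.4, 47.4]
opening: -0.001
grasp_force: 35.2
```

```bash
python3 -c "
from h import *
here()"
```

```text
chuck [  59.3 -187.3  122.3] F [-52.59  -0.24  47.37] t 8.3 open -0.0005428549345512845
```

Hard stop: the force direction is normal to an arm leaning about 48–50°. Retreat back and up, then check.

{"method": "servo_tool", "body": {"series": "1 -0.012 0 -0.006 0 0 0; 1 -0.03 0 -0.02 0 0 0; 1 -0.05 0 -0.05 0 0 0; 1 -0.08 0 -0.08 0 0 0; 1 -0.11 0 -0.11 0 0 0; 1 -0.14 0.02 -0.14 0 0 0; 1 -0.17 0.05 -0.15 0 0 0; 1 -0.2 0.08 -0.15 0 0 0; 1 -0.2 0.1 -0.15 0 0 0; 1 -0.2 0.1 -0.15 0 0 0; 1 -0.2 0.1 -0.15 0 0 0"}}

```text
time_s: 9.22
eef_pos: [0.3901, -0.2195, 0.2716]
eef_rot: [0.0, 0.996, -0.085, 0.0]
wrist_force: [0.3, 0.2, -0.9]
opening: 0.002
grasp_force: 0.0
```

```bash
python3 blk.py; python3 - <<'E'
from h import *
c=cam("top"); save("fin.png",c["img"][140:260,190:350],5)
for v in (1.6,1.65,1.7,1.745):
    a=v-.873; print(v,((np.array(proj(c,w([125*np.sin(a),-188,35+125*np.cos(a)])))-[190,140])*5).round(0),end=' ')
E
```

```text
chuck [-130.1 -288.7  271.6] F [ 0.27  0.21 -0.92] t 9.2167 open 0.002400020308176181
364 [ 56.2 109.4] [38.4 70. ] 0.1 xmax 72.8
358 [ 55.7 -71.9] [37.1 69.7] 0.0 xmax 73.2
1.6 [772. 195.] 1.65 [772. 188.] 1.7 [772. 181.] 1.745 [772. 176.]
```

View pics/fin.png

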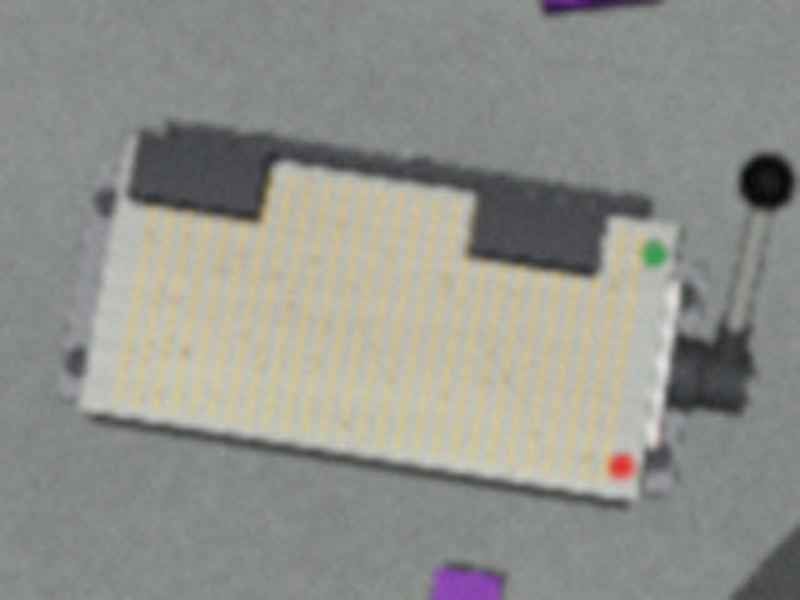

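The knob at (767,181) is on the green side, within calibration error of the stop position (772,176). Both blocks are flush with the rail and the arm is clear.

```bash
python3 -c "
from h import *
print(ctrl.hand_in())"
```

```text
the job is handed in; nothing more can be done
None
```

The block is flush against the rail in line with the seated one, the lever is over at its green-dot stop, and the arm is clear; I handed the job in at about 9 s (no verdict came back).

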